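# Present a die insert and hold the sprung inspection cover at its index

### The job

Bring the brass die insert into the inspection station: with the cover still shut, slide its knobbed carriage all the way home against the two stop posts. Then lift the cover, which has a bar handle, against its spring with the fingers until it is in line with the index arm clamped at the side of the station, and finish while still holding it there, because it snaps shut when let go. Leave the index arm where it is set and do not disturb the jar, beaker, spool and timer standing about.

Things in the scene. Friction and masses are not known exactly. Their poses are not given: they have to be found in the camera images.
- station: inspection station, fixed: dark 12 mm base plate, y -225 to +90 mm, 170 mm wide (104 under the rails), with a grey chamber 130 x 120 mm, 88 mm high, open to -y for rails and carriage. Origin on the table under the chamber's centre; x from the cover's bar to its hinge (away from the robot), y left, away from the rails, z up. Steel stop posts, 40 mm high, at x = +-38, y = -91 mm
- carriage (a joint): travel of the carriage along the station's +y axis, m: 0 fully out, 0.080 fully home, its cross lug against the stop posts (hard end stop). Starts part way out. Moves with 1.5 N friction and stays where it is left
- carriage_knob (a point): centre of the carriage's knob, 78 mm above the table: upright dark cylinder, 25 mm diameter, 26 mm high (top at 90 mm) on a 14 mm post. In the station frame at x = 0, y = -189 mm + travel (-109 mm when home, 37 mm clear of the chamber wall). The cross lug below it tops out at 38 mm; the die insert stands 109 mm further to +y. Axes as the station's
- cover (a joint): opening angle of the cover, rad: 0 shut and level, grows as the bar rises, 1.25 fully open. A spring shuts it: about 4 N upward at the bar lifts it off, about 6 N across the bar's arm holds it at 1 rad; it snaps shut when let go
- cover_hinge (a point): the middle of the cover's hinge axis, on the station: 73 mm behind its origin (+x), 93 mm above the table. The axis runs along the station's y; the cover and the index arm both turn about it
- cover_bar (a point): middle of the cover's handle: dark round bar, 12 mm diameter, 76 mm long along the station's y, 178 mm from the hinge axis, on two side arms (60 mm clear between), 32 mm clear of the cover's front edge. Cover 7 mm thick, centred on the plane from hinge axis to bar. Shut: station x = -105, y = 0, height 93 mm. Site x points from bar to hinge and tilts with the cover
- index (a joint): angle at which the index arm is clamped, rad, counted like the cover's (0 level, growing upward), between 0.45 and 0.95. The cover is at the mark when its angle equals this. Stiffly clamped; leave it
- index_tip (a point): tip of the index arm: dark flat strip 7 mm thick outside the station's left (+y) side, pivoting on the cover's hinge axis and pointing along the quadrant to where the cover must stand. The tip is 128 mm from the axis, 75 mm left of the middle. Site x points from tip to axis: parallel to cover_bar's x when the cover is in line
- sample_jar: closed white sample jar, 58 mm diameter, 94 mm high, behind the rails; origin at the centre of its underside. Leave alone
- beaker: white beaker, 60 mm diameter, 72 mm high, to the left of the station; origin at the centre of its underside. Leave alone
- spool: spool with black flanges, 67 mm diameter, 45 mm high, behind the chamber; origin at the centre of its underside. Leave alone
- timer: white flat timer, 64 x 64 x 18 mm, to the left beyond the beaker; origin at the centre of its underside. Leave alone

How it is judged:
On the way, in this order (a step that is already met when the one before it is completed fails the run):
1. the carriage is home against its stops while the cover is still shut (value of joint carriage above 0.076 m and value of joint cover below 0.08 rad), for 0.2 s.
2. the cover is lifted into line with the index arm by the fingers (angle between the x axis of cover_bar and the x axis of index_tip, either way round below 0.07 rad and contact force between the fingers and cover above 1 N and value of joint carriage above 0.075 m), for 0.4 s.
At the end, for the whole second after the job is handed in: The carriage is within 5 mm of its stop, the cover stands within 0.07 rad (4 degrees) of the index arm, still, held by the fingers (more than 1 N on the cover), and the index arm has not shifted by more than 8 mm (all of step 2 and velocity of joint cover between -0.08 and 0.08 rad/s and distance of index_tip from where it was at the start of the episode below 0.008 m); the arm keeps its last pose, push and grip.
It fails at once if the index arm is shifted (distance of index_tip from where it was at the start of the episode above 0.008 m).
It fails at once if the cover is opened before the carriage is home (value of joint cover above 0.12 rad and value of joint carriage below 0.075 m).
It fails at once if a bystander is disturbed (distance of any of sample_jar, beaker, spool, timer from where it was at the start of the episode above 0.02 m).
It also fails if it takes over 51 s, if anything falls off the work surface, if the arm or the gripper's body presses on something with over 40 N, if the wrist force passes 120 N, or if a joint passes its speed limit or range.

### The arm

A 7-joint arm with a two-finger parallel gripper is mounted at the origin on a cart in front of the work surface, level with it; the furniture and walls round the work are solid. World frame = base frame: x ahead of the robot, y to its left, z up, the work surface at z = 0. Lengths are in m, angles in rad, forces in N, time in s.
With the tool pointing down it reaches from about 0.425 to 0.875 m from the base axis. Payload 4.7 kg.
Tool frame: the origin (TCP) lies midway between the tips of the shut fingers; the grasp point (between the pads) lies 19 mm behind it; z points along the fingers, y is the line along which they close (so a half turn about z gives the same grasp; the last joint's range is limited). The gripper opens to 87 mm and grips with 3 to 60 N. Pads are 19 mm wide; open, the fingers measure 117 mm over their backs; the gripper's body (75 mm by 190 mm) begins 51 mm behind the grasp point.
Start: joints at [1.135, 0.321, -0.07, 1.45, 0.023, 1.371, -0.057], TCP at [0.283, -0.585, 0.223] pointing down, gripper open.
Joint ranges: [-2.86, 2.86], [-0.3, 2.09], [-1.38, 1.24], [0.06, 2.45], [-1.56, 4.7], [0.09, 2.05], [-2.69, 2.69]. Speed limits (rad/s): [2.57, 2.57, 3.14, 3.14, 3.14, 3.14, 3.14].

### API

Orientations are given as a rotation vector (axis times angle).
In Python, from bench import ctrl gives the robot as it stands. The module is installed in compiled form; this text tells all that it offers.
- The arm moves only by the shell command python3 -m handwheel 'ROWS' [FORCE]. ROWS is JSON, a list of rows, each a list of 7 numbers: the finger opening in m, from 0 to 0.087, then the shift along the tool's x, y, z in m, then the turn, a rotation vector about the tool's x, y, z in degrees. A call has 1 to 12 rows; each row shifts and turns the commanded pose from where the row before left it, along the tool's axes as they then stand; what a row does not reach is not made up. A row lasts 1/8 s, in which the tool goes at most 62.5 mm and 10.7 degrees, less where a joint would pass 70% of its speed; a pose out of reach is approached as far as the arm can. A call is refused whole if a number of a shift passes 0.0625 or a number of a turn 10.7, either way. A call with a gripper value outside its range is refused whole. The fingers move at their own pace and stop on an object; FORCE is the grip in N (left out, the last holds). Time passes only in rows, so rows that do not move let the fingers close. It gives the time, the measured TCP pose, the force, the opening and the grip force at its end, in the units of the state.
- ctrl.get_state(): the state, without advancing time (a new reading comes with each control period).
- ctrl.get_image(name): name is "scene" or "side" or "wrist"; returns (picture, depth): 400x640x3 uint8, blue, green, red; 400x640 float32, m along the optical axis (not along the pixel's ray), 0 where there is no reading.
- ctrl.camera_info(name): a dict with "intrinsics" (3x3 intrinsics, pixels), "D" ([k1, k2, p1, p2, k3] as OpenCV has them; the pictures are not rectified), "R" (3x3) and "t" (3): a world point X has camera coordinates R X + t. Camera axes: x right, y down, z forward; pixel columns grow to the right and rows downward; lengths in m; the calibration is good to about 2 mm. A picture is of the moment at which its call begins: read the wrist's pose just before it. camera_info takes no time and is no camera call; for the wrist camera it gives the pose at the moment of the call.
- ctrl.close_job(): hands the job in; it is judged then, once.
The state is a dict: "time": time; "joint_positions": joint angles; "qd": joint speeds; "joint_torque": joint torques, N m; "position": TCP position; "tool_rot": TCP orientation; "ft_force": force on the tool from outside, world axes, zero at the start; "torque": the same for the moment, N m; "grip_width": opening from 0.0 (shut) to 1.0 (fully open); "grip_force": force on a finger pad.
Only numpy, scipy, OpenCV 4.12 (cv2) and the standard library are available. Lean on these libraries where they do the work, as an engineer would, in place of code of your own. Each camera call takes 0.05 s, during which the arm holds its last target. There are 200 camera calls.

## Working session

There is one attempt and no reset: what is moved stays moved. The work goes in short steps, Python scripts to look and compute and a shell command to move; the robot and the scene stay as the last step left them, time stands still between calls to the robot, and variables do not carry over. Pictures are saved under pics/ and viewed, at most 10 in all, crops included, and the job is handed in when it is done.

```bash
mkdir -p pics
cat > h.py <<'E'
import numpy as np, cv2
from scipy.spatial.transform import Rotation as Ro
from bench import ctrl
def world(ci,uv,d):
    K,D=np.array(ci["intrinsics"]),np.array(ci["D"],float)
    n=cv2.undistortPoints(np.array([[uv]],float),K,D)[0,0]
    return np.array(ci["R"]).T@(np.array([n[0]*d,n[1]*d,d])-np.array(ci["t"]))
def proj(ci,X):
    return cv2.projectPoints(np.array(X,float).reshape(-1,1,3),cv2.Rodrigues(np.array(ci["R"],float))[0],np.array(ci["t"],float),np.array(ci["intrinsics"],float),np.array(ci["D"],float))[0][:,0]
def cloud(ci,d):
    v,u=np.mgrid[0:400,0:640]; n=cv2.undistortPoints(np.stack([u,v],-1).reshape(-1,1,2).astype(float),np.array(ci["intrinsics"]),np.array(ci["D"],float))[:,0]
    z=d.reshape(-1,1); P=np.hstack([n*z,z])-np.array(ci["t"]); return (P@np.array(ci["R"])).reshape(400,640,3)
E
python3 - <<'E'
from h import *
for n in("scene","side"):
    ci=ctrl.camera_info(n);im,d=ctrl.get_image(n);cv2.imwrite(f"pics/{n}0.png",im);np.save(f"{n}0.npy",cloud(ci,d))
    print(n,-np.array(ci["R"]).T@np.array(ci["t"]))
s=ctrl.get_state();print(s["time"],s["tool_rot"],s["position"])
E
```

```text
scene [-0.10602587  0.59254386  0.76481414]
side [ 0.38257669 -1.15224248  0.85647744]
0.1 [-3.06087424e+00 -7.00302128e-01  6.96257792e-04] [ 0.28238104 -0.58491481  0.22157388]
```

View pics/scene0.png

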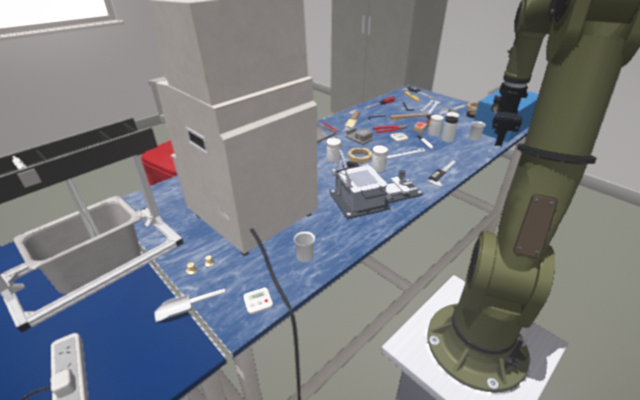

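View pics/side0.png

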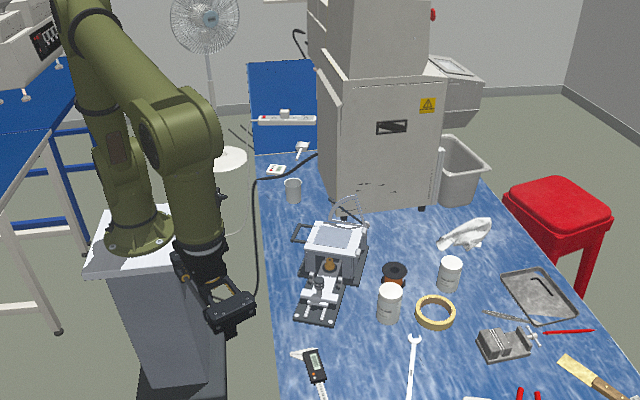

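The station is at side px (330,265) and scene px (365,190), with the jar at side (390,300), the spool at (395,272) and the beaker at (293,190). I'll enlarge both views.

Run:
```python
from h import *
a=cv2.imread("pics/side0.png")[180:340,270:420];b=cv2.imread("pics/scene0.png")[140:230,310:430]
cv2.imwrite("pics/c1.png",cv2.resize(a,None,fx=3.7,fy=3.7,interpolation=cv2.INTER_CUBIC))
cv2.imwrite("pics/c2.png",cv2.resize(b,None,fx=6,fy=6,interpolation=cv2.INTER_CUBIC))
```

```text
(no output)
```

View pics/c1.png

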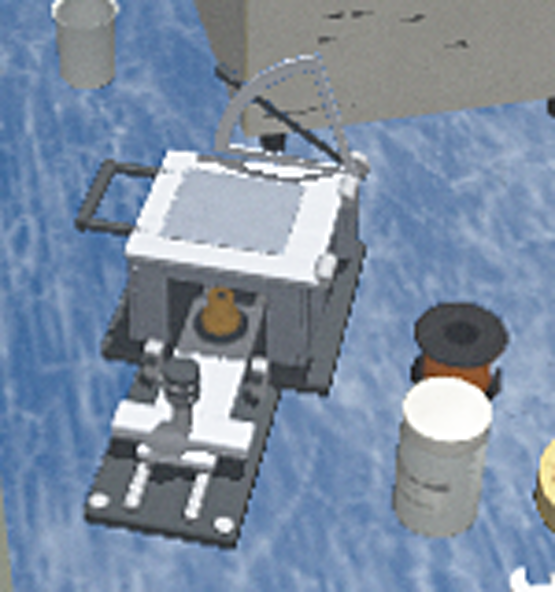

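View pics/c2.png

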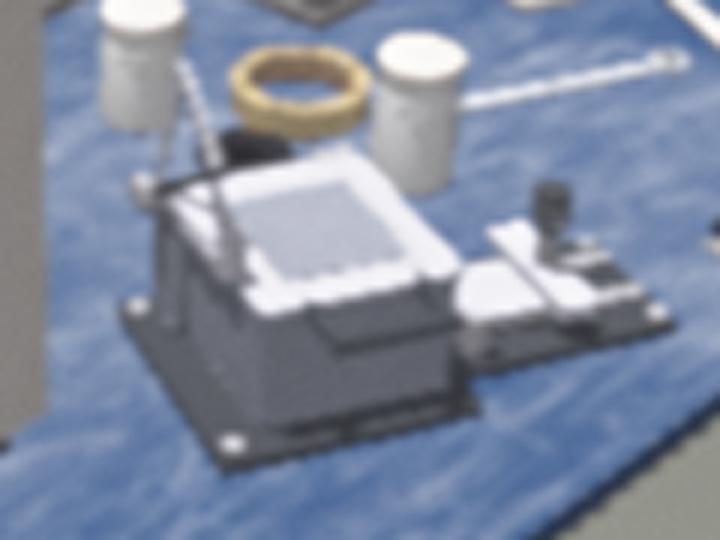

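Side crop (3.7x, offset 270,180): plate near corners at (88,517) and (235,545), knob top centre about (182,366), and the bar runs from (82,225) to (107,165). The dark index arm runs from (355,165) up-left to about (250,95). Scene crop (6x, offset 310,140): plate corners at (225,470), (122,303) and (677,325). Next I'll fit the station pose.

```bash
cat > fit.py <<'E'
from h import *
from scipy.optimize import least_squares
cs,cc=ctrl.camera_info("side"),ctrl.camera_info("scene")
S=lambda p:(270+(p[0]-1.35)/3.7,180+(p[1]-1.35)/3.7)
C=lambda p:(310+(p[0]-2.5)/6,140+(p[1]-2.5)/6)
obs=[(cs,S((88,517)),(-.052,-.225,.006)),(cs,S((236,546)),(.052,-.225,.006)),(cs,S((80,226)),(-.108,-.038,.093)),(cs,S((105,164)),(-.108,.038,.093)),
(cs,S((328,393)),(.085,-.06,.006)),(cc,C((225,470)),(-.085,.09,.006)),(cc,C((122,303)),(.085,.09,.006)),(cc,C((677,325)),(-.052,-.225,.006))]
obs=[o for i,o in enumerate(obs) if i!=4]
def T(p,X): return np.array([*(Ro.from_euler("z",p[2]).as_matrix()[:2,:2]@np.array(X[:2])+p[:2]),X[2]])
def res(p):
    r=[proj(c,T(p,X))[0]-uv for c,uv,X in obs]
    r.append(proj(cs,T(p,(0,-.189+p[3],.090)))[0]-S((182,366)))
    r.append(proj(cc,T(p,(0,-.189+p[3],.090)))[0]-C((553,188)))
    return np.ravel(r)
f=least_squares(res,[.6,-.1,0,.04],loss="soft_l1");p=f.x
np.save("p.npy",p)
if __name__=="__main__":
    print(p,np.degrees(p[2]));print(res(p).reshape(-1,2).round(1))
    for n in("scene","side"):
        W=np.load(n+"0.npy").reshape(-1,3);L=W-[p[0],p[1],0];L[:,:2]=L[:,:2]@Ro.from_euler("z",p[2]).as_matrix()[:2,:2]
        m=(abs(L[:,0]-.0)<.13)&(abs(L[:,1])<.11)
        q=L[m&(L[:,2]>.085)&(L[:,2]<.105)&(L[:,0]<.06)];print(n,"cover",len(q),np.percentile(q,[2,50,98],axis=0).round(3).tolist())
        b=L[m&(L[:,2]>.08)&(L[:,2]<.11)&(L[:,0]<-.09)];print("bar",len(b),b.mean(0).round(4) if len(b) else 0)
        a=L[(abs(L[:,1]-.075)<.012)&(L[:,2]>.105)&(abs(L[:,0])<.14)&(L[:,2]<.25)];ang=np.arctan2(a[:,2]-.093,.073-a[:,0]);r=np.hypot(a[:,2]-.093,.073-a[:,0])
        print("arm",len(a));print(np.histogram(ang,np.arange(0,1.7,.1))[0]);print(np.histogram(ang[r<.115],np.arange(0,1.7,.05))[0])
        k=L[(abs(L[:,0])<.02)&(L[:,2]>.066)&(L[:,2]<.095)&(L[:,1]<-.08)&(L[:,1]>-.21)];print("knob",len(k),k.mean(0).round(4) if len(k) else 0)
E
python3 fit.py
```

```text
[ 0.56373291 -0.23958296 -0.41380002  0.03317037] -23.70899496248216
[[-1.9  0.8]
 [ 0.1  0.9]
 [-1.1  0.2]
 [ 0.2 -0.1]
 [-1.2 -0. ]
 [-2.4  0.8]
 [-0.6 -0.1]
 [ 0.1  0.6]
 [-1.  -0.6]]
scene cover 949 [[-0.115, -0.06, 0.087], [-0.026, 0.003, 0.097], [0.057, 0.067, 0.1]]
bar 97 [-0.1098  0.0011  0.0953]
arm 136
[ 0  5 10  8  7 24 12  7  9  9 10 24 10  1  0  0]
[ 0  0  2  3  5  5  4  4  3  4  8  9  5  3  3  4  5  4  2  7  3  7  9 15
  6  4  1  0  0  0  0  0  0]
knob 58 [-0.0098 -0.1522  0.0814]
side cover 1799 [[-0.105, -0.061, 0.088], [-0.008, -0.005, 0.096], [0.058, 0.069, 0.1]]
bar 114 [-0.1023 -0.0039  0.0956]
arm 346
[ 0  8 10 14 14 39 76 18 18 17 17 27 64 21  2  0]
[ 0  0  2  6  6  4  6  8  7  7 10 27 34 23 11  7  9  9  6 11 10  7 11 16
 32 32 17  4  0  2  0  0  1]
knob 119 [-1.000e-04 -1.603e-01  8.280e-02]
```

```bash
cat > go.py <<'E'
# go.py lx ly z tilt : remaining shift in tool axes now, turn (deg); tilt about station y
import sys
from h import *
p=np.load("p.npy")
def plan(lx,ly,z,tilt=0.):
    s=ctrl.get_state();R=Ro.from_rotvec(s["tool_rot"])
    yaw=Ro.from_euler("z",p[2])
    G=yaw*Ro.from_euler("y",tilt)*Ro.from_matrix(np.array([[0,1,0],[1,0,0],[0,0,-1.]]))
    X=yaw.apply([lx,ly,0])+[p[0],p[1],z]
    l=yaw.inv().apply(np.array(s["position"])-[p[0],p[1],0])
    print("t",s["time"],"local tcp",l.round(4),"shift mm (tool now)",(R.inv().apply(X-s["position"])*1e3).round(1),"(after turn)",(G.inv().apply(X-s["position"])*1e3).round(1),"turn",np.degrees((R.inv()*G).as_rotvec()).round(1),"F station",yaw.inv().apply(s["ft_force"]).round(1),"grip",round(s["grip_width"]*87,1),round(s["grip_force"],1))
if __name__=="__main__": plan(*map(float,sys.argv[1:]))
E
python3 go.py 0 -.156 .2
```

```text
t 0.1 local tcp [-0.1188 -0.4293  0.2216] shift mm (tool now) [284.9 -87.3  21.7] (after turn) [273.3 118.8  21.6] turn [ -0.1  -0.  -40.5] F station [-0.4  0.2 -0.4] grip 86.8 0.0
```

```bash
python3 -m handwheel '[[0.07,0.02,-0.006,0,0,0,0],[0.07,0.04,-0.012,0,0,0,0],[0.07,0.05,-0.015,0,0,0,0],[0.07,0.05,-0.015,0,0,0,0],[0.07,0.045,-0.014,0,0,0,0],[0.07,0.02,-0.006,0,0,0,0],[0.07,0,0,0,0,0,-10.1],[0.07,0,0,0,0,0,-10.1],[0.07,0,0,0,0,0,-10.1],[0.07,0,0,0,0,0,-10.2],[0.07,0,0,0,0,0,0]]' 15
python3 - <<'E'
from h import *
ci=ctrl.camera_info("wrist");im,d=ctrl.get_image("wrist");cv2.imwrite("pics/w1.png",im);np.save("w1.npy",cloud(ci,d))
p=np.load("p.npy")
import pickle;pickle.dump({k:np.array(v) for k,v in ci.items() if k in("intrinsics","D","R","t")},open("w1.pkl","wb"))
from go import plan;plan(0,-.156,.2)
E
```

```text
time: 1.48
position: [0.455, -0.4267, 0.2224]
tool_rot: [-2.633, -1.713, 0.001]
ft_force: [-0.5, -0.3, -0.6]
grip_width: 0.805
grip_force: 0.0
t 1.525 local tcp [-0.0242 -0.215   0.2224] shift mm (tool now) [59.1 24.  22.4] (after turn) [59.  24.2 22.4] turn [-0.   0.  -0.3] F station [ 0.1  0.1 -1. ] grip 69.7 0.0
```

View pics/w1.png

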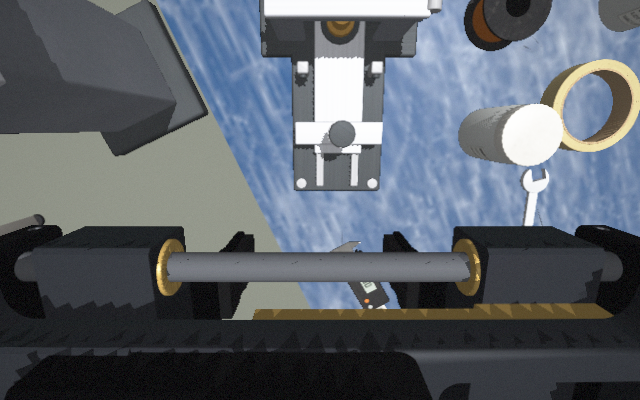

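The wrist picture shows the knob top at (342,133), the plate's near corners at (293,191) and (382,191), the posts at (302,68) and (378,68), and the rails parallel to the image's vertical, so the yaw is right.

Run:
```python
from h import *
import pickle
ci=pickle.load(open("w1.pkl","rb"));p=np.load("p.npy")
M=Ro.from_euler("z",p[2]).as_matrix()[:2,:2]
def onz(uv,z):
    a=world(ci,uv,.1);c=world(ci,uv,1.);return a+(c-a)*(z-a[2])/(c[2]-a[2])
for n,uv,z in(("knob",(342,133),.09),("pl",(293,191),.012),("pr",(382,191),.012),("postL",(302,66),.04),("postR",(377,66),.04),("pl2",(293,100),.012),("coverL",(261,17),.09),("coverR",(440,10),.09)):
    w=onz(uv,z);print(n,w.round(4),((w[:2]-p[:2])@M).round(4))
W=np.load("w1.npy");print(W[133,342].round(4))
```

```text
knob [ 0.4998 -0.3811  0.09  ] [-0.0016 -0.1552]
pl [ 0.4245 -0.4234  0.012 ] [-0.0536 -0.2243]
pr [ 0.5223 -0.4667  0.012 ] [ 0.0534 -0.2246]
postL [ 0.4916 -0.3057  0.04  ] [-0.0395 -0.0895]
postR [ 0.5613 -0.3364  0.04  ] [ 0.0367 -0.0896]
pl2 [ 0.4684 -0.329   0.012 ] [-0.0514 -0.1202]
coverL [ 0.4746 -0.2657  0.09  ] [-0.0711 -0.0598]
coverR [ 0.6142 -0.3213  0.09  ] [ 0.0791 -0.0545]
[ 0.4998 -0.3811  0.09  ]
```

Everything agrees with the fit to within 2 mm. Moving over the knob, down and grip.

```bash
python3 -m handwheel '[[0.07,0.02,0.008,0,0,0,0],[0.07,0.025,0.01,0,0,0,0],[0.07,0.015,0.005,0.02,0,0,-0.3],[0.07,0,0,0.04,0,0,0],[0.07,0,0,0.04,0,0,0],[0.07,0,0,0.035,0,0,0],[0.07,0,0,0.018,0,0,0],[0.07,0,0,0.005,0,0,0],[0.07,0,0,0,0,0,0]]'; python3 go.py -.001 -.155 .064
```

```text
time: 2.65
position: [0.5014, -0.3808, 0.0652]
tool_rot: [2.625, 1.724, 0.001]
ft_force: [-0.4, 0.2, 0.1]
grip_width: 0.802
grip_force: 0.0
t 2.65 local tcp [-0.0002 -0.1544  0.0652] shift mm (tool now) [-0.6 -0.8  1.2] (after turn) [-0.6 -0.8  1.2] turn [0.1 0.  0.3] F station [-0.5 -0.   0.1] grip 69.7 0.0
```

```bash
python3 -m handwheel '[[0,0,0,0,0,0,0],[0,0,0,0,0,0,0],[0,0,0,0,0,0,0],[0,0,0,0,0,0,0],[0,0,0,0,0,0,0],[0,0,0,0,0,0,0]]' 15;python3 -m handwheel '[[0,0.005,0,0,0,0,0],[0,0.01,0,0,0,0,0],[0,0.01,0,0,0,0,0],[0,0.008,0,0,0,0,0],[0,0.005,0,0,0,0,0],[0,0.004,0,0,0,0,0],[0,0.003,0,0,0,0,0],[0,0.002,0,0,0,0,0],[0,0,0,0,0,0,0]]'; python3 go.py -.001 -.109 .064
```

```text
time: 3.4
position: [0.4994, -0.3801, 0.0644]
tool_rot: [-2.624, -1.722, 0.003]
ft_force: [-4.2, 3.3, 4.5]
grip_width: 0.286
grip_force: 15.0
time: 4.53
position: [0.5185, -0.3372, 0.0644]
tool_rot: [-2.625, -1.723, 0.003]
ft_force: [-5.0, 1.6, 3.4]
grip_width: 0.281
grip_force: 15.0
t 4.525 local tcp [-0.0022 -0.1075  0.0644] shift mm (tool now) [-1.5  1.2  0.4] (after turn) [-1.5  1.2  0.4] turn [-0.1  0.   0.3] F station [-5.2 -0.5  3.4] grip 24.4 15.0
```

```bash
python3 -m handwheel '[[0,0.002,0,0,0,0,0],[0,0.002,0,0,0,0,0],[0,0,0,0,0,0,0]]'; python3 go.py -.001 -.109 .064
```

```text
time: 4.9
position: [0.5188, -0.3365, 0.0644]
tool_rot: [2.627, 1.721, -0.007]
ft_force: [-6.4, -3.2, 2.6]
grip_width: 0.278
grip_force: 15.0
t 4.9 local tcp [-0.0022 -0.1068  0.0644] shift mm (tool now) [-2.2  1.2  0.4] (after turn) [-2.2  1.2  0.4] turn [-0.1  0.2  0.2] F station [-4.6 -5.5  2.6] grip 24.2 15.0
```

It has hit the stops. Release and rise, then look from above the bar.

```bash
python3 -m handwheel '[[0,-0.003,0,0,0,0,0],[0.07,0,0,0,0,0,0],[0.07,0,0,0,0,0,0],[0.07,0,0,0,0,0,0],[0.07,0,0,0,0,0,0],[0.07,0,0,-0.02,0,0,0],[0.07,0,0,-0.045,0,0,0],[0.07,0,0,-0.05,0,0,0],[0.07,0,-0.03,-0.04,0,0,0],[0.05,0,-0.04,-0.02,0,0,0],[0.03,0,-0.03,0,0,0,0],[0.03,0,0,0,0,0,0]]'
python3 - <<'E'
from h import *
import pickle
ci=ctrl.camera_info("wrist");im,d=ctrl.get_image("wrist");cv2.imwrite("pics/w2.png",im);np.save("w2.npy",cloud(ci,d))
pickle.dump({k:np.array(v) for k,v in ci.items() if k in("intrinsics","D","R","t")},open("w2.pkl","wb"))
from go import plan;plan(-.105,0,.2)
E
```

```text
time: 6.4
position: [0.4272, -0.2968, 0.2419]
tool_rot: [2.624, 1.721, -0.0]
ft_force: [-0.1, 0.3, -0.3]
grip_width: 0.552
grip_force: 0.0
t 6.45 local tcp [-0.101  -0.107   0.2414] shift mm (tool now) [107.1  -3.7  41.3] (after turn) [107.   -4.   41.4] turn [0.2 0.1 0.3] F station [ 0.1 -0.3  0.4] grip 43.3 0.0
```

View pics/w2.png

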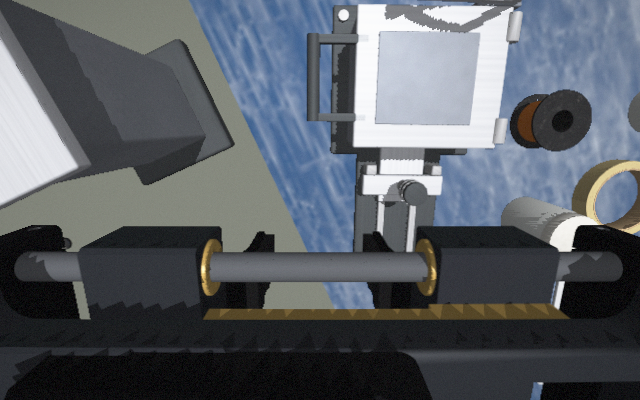

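The wrist picture shows the shut cover, with the bar at column 313, rows 34 to 121. The lug is at the posts and the knob top at about (408,188). I'll measure the bar and score index angles by the dark strip against the projected model in the side picture.

Run:
```python
from h import *
import pickle
from fit import T
ci=pickle.load(open("w2.pkl","rb"));p=np.load("p.npy")
M=Ro.from_euler("z",p[2]).as_matrix()[:2,:2]
def onz(uv,z):
    a=world(ci,uv,.1);c=world(ci,uv,1.);return a+(c-a)*(z-a[2])/(c[2]-a[2])
for n,uv,z in(("bar",(313,78),.096),("barfar",(313,34),.096),("barnear",(314,121),.096),("knob",(408,187),.09)):
    w=onz(uv,z);print(n,w.round(4),((w[:2]-p[:2])@M).round(4))
im=ctrl.get_image("side")[0];g=cv2.cvtColor(im,cv2.COLOR_BGR2GRAY).astype(np.float32);cs=ctrl.camera_info("side")
cv2.imwrite("pics/s2.png",im)
for y in(.072,.075,.078):
  sc=[]
  for a in np.arange(.4,1.0,.03):
    X=[T(p,(.073-r*np.cos(a),y,.093+r*np.sin(a))) for r in np.linspace(.05,.122,40)]
    uv=proj(cs,X).astype(np.float32);sc.append(cv2.remap(g,uv[:,0],uv[:,1],cv2.INTER_LINEAR).mean())
  print(y,[(round(a,2),int(s)) for a,s in zip(np.arange(.4,1.0,.03),sc)])
c=im[185:240,320:380]
big=cv2.resize(c,None,fx=10,fy=10,interpolation=cv2.INTER_CUBIC)
for a,col in((.5,(0,0,255)),(.6,(0,255,0)),(.7,(255,0,0))):
    uv=proj(cs,[T(p,(.073-r*np.cos(a),.075,.093+r*np.sin(a))) for r in(.128,)])
    q=((uv-[320,185]+.5)*10).astype(int);cv2.circle(big,tuple(map(int,q[0])),5,col,2)
h=proj(cs,[T(p,(.073,.075,.093))])[0];print("hinge px",h);cv2.circle(big,tuple(int(v) for v in (h-[320,185]+.5)*10),5,(0,255,255),2)
cv2.imwrite("pics/arm.png",big)
```

```text
bar [ 0.4672 -0.1958  0.096 ] [-0.106   0.0013]
barfar [ 0.482  -0.1621  0.096 ] [-0.106   0.0381]
barnear [ 0.4528 -0.231   0.096 ] [-0.105  -0.0368]
knob [ 0.5143 -0.3279  0.09  ] [-0.0098 -0.1007]
0.072 [(np.float64(0.4), 117), (np.float64(0.43), 120), (np.float64(0.46), 126), (np.float64(0.49), 127), (np.float64(0.52), 125), (np.float64(0.55), 123), (np.float64(0.58), 101), (np.float64(0.61), 75), (np.float64(0.64), 76), (np.float64(0.67), 92), (np.float64(0.7), 112), (np.float64(0.73), 123), (np.float64(0.76), 126), (np.float64(0.79), 127), (np.float64(0.82), 128), (np.float64(0.85), 128), (np.float64(0.88), 128), (np.float64(0.91), 131), (np.float64(0.94), 131), (np.float64(0.97), 131)]
0.075 [(np.float64(0.4), 121), (np.float64(0.43), 127), (np.float64(0.46), 128), (np.float64(0.49), 125), (np.float64(0.52), 120), (np.float64(0.55), 104), (np.float64(0.58), 76), (np.float64(0.61), 74), (np.float64(0.64), 91), (np.float64(0.67), 111), (np.float64(0.7), 123), (np.float64(0.73), 126), (np.float64(0.76), 126), (np.float64(0.79), 127), (np.float64(0.82), 127), (np.float64(0.85), 128), (np.float64(0.88), 130), (np.float64(0.91), 131), (np.float64(0.94), 130), (np.float64(0.97), 130)]
0.078 [(np.float64(0.4), 127), (np.float64(0.43), 129), (np.float64(0.46), 124), (np.float64(0.49), 118), (np.float64(0.52), 104), (np.float64(0.55), 80), (np.float64(0.58), 72), (np.float64(0.61), 90), (np.float64(0.64), 110), (np.float64(0.67), 122), (np.float64(0.7), 125), (np.float64(0.73), 125), (np.float64(0.76), 126), (np.float64(0.79), 126), (np.float64(0.82), 127), (np.float64(0.85), 129), (np.float64(0.88), 131), (np.float64(0.91), 130), (np.float64(0.94), 129), (np.float64(0.97), 129)]
hinge px [365.02544805 224.924269  ]
```

View pics/arm.png

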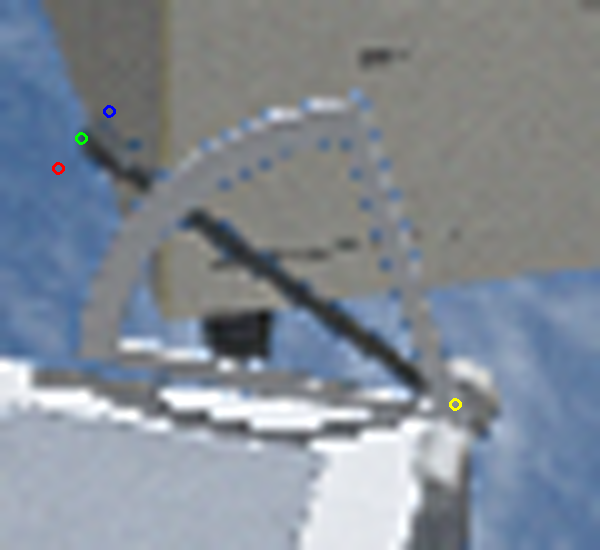

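Projected tip positions (red 0.5, green 0.6, blue 0.7) put the strip's tip on green, so the index is about 0.60 rad. The bar is at station (-0.106, 0.001), which agrees with the given -0.105. Moving over the bar and down.

```bash
python3 -m handwheel '[[0.03,0.02,-0.002,0,0,0,0],[0.03,0.04,-0.003,0,0,0,0],[0.03,0.035,0,0.01,0,0,0],[0.03,0.013,0,0.03,0,0,0],[0.03,0,0,0.03,0,0,0],[0.03,0,0,0.03,0,0,0],[0.03,0,0,0.01,0,0,0],[0.03,0,0,0,0,0,0]]'; python3 go.py -.106 .001 .080
```

```text
time: 7.5
position: [0.4669, -0.1948, 0.1293]
tool_rot: [-2.624, -1.725, 0.0]
ft_force: [0.1, 0.3, -0.0]
grip_width: 0.344
grip_force: 0.0
t 7.5 local tcp [-0.1067  0.0021  0.1293] shift mm (tool now) [-1.1  0.7 49.3] (after turn) [-1.1  0.7 49.3] turn [-0.1 -0.   0.3] F station [-0.   0.3 -0. ] grip 29.9 0.0
```

```bash
python3 -m handwheel '[[0.03,0,0.001,0.015,0,0,0],[0.03,0,0,0.02,0,0,0],[0.03,0,0,0.011,0,0,0],[0.03,0,0,0.003,0,0,0],[0.03,0,0,0,0,0,0]]' 30 && python3 go.py -.106 .001 .080; python3 -m handwheel '[[0,0,0,0,0,0,0],[0,0,0,0,0,0,0],[0,0,0,0,0,0,0],[0,0,0,0,0,0,0]]' 30; python3 go.py -.106 .001 .080
```

```text
time: 8.12
position: [0.4678, -0.1963, 0.0809]
tool_rot: [2.626, 1.724, 0.0]
ft_force: [-0.1, -1.2, -0.2]
grip_width: 0.349
grip_force: 0.0
t 8.125 local tcp [-0.1053  0.0011  0.0809] shift mm (tool now) [-0.1 -0.7  0.9] (after turn) [-0.1 -0.7  0.9] turn [0.  0.  0.3] F station [ 0.3 -1.1 -0.2] grip 30.3 0.0
time: 8.62
position: [0.4664, -0.1958, 0.0806]
tool_rot: [-2.625, -1.723, 0.002]
ft_force: [-5.2, 1.6, 5.3]
grip_width: 0.129
grip_force: 30.0
t 8.625 local tcp [-0.1067  0.001   0.0806] shift mm (tool now) [0.  0.7 0.6] (after turn) [0.  0.7 0.6] turn [-0.1  0.   0.3] F station [-5.4 -0.7  5.3] grip 11.2 30.0
```

Gripped at 11 mm opening. Lifting along the arc, first half.

```bash
python3 -m handwheel '[[0,0,0.0002,-0.0089,0,0,0],[0,0,0.0007,-0.0089,0,0,0],[0,0,0.0011,-0.0088,0,0,0],[0,0,0.0016,-0.0088,0,0,0],[0,0,0.002,-0.0087,0,0,0],[0,0,0.0024,-0.0086,0,0,0],[0,0,0,0,0,0,0]]'; python3 go.py -.0982 .001 .133
```

```text
time: 9.5
position: [0.4732, -0.1988, 0.1336]
tool_rot: [-2.624, -1.723, 0.004]
ft_force: [-7.3, 2.9, -4.6]
grip_width: 0.123
grip_force: 30.0
t 9.5 local tcp [-0.0993  0.001   0.1336] shift mm (tool now) [0.  1.1 0.5] (after turn) [0.  1.1 0.6] turn [-0.2  0.   0.3] F station [-7.8 -0.3 -4.6] grip 10.7 30.0
```

```bash
python3 -m handwheel '[[0,0,0.0028,-0.0084,0,0,0],[0,0,0.0033,-0.0083,0,0,0],[0,0,0.0037,-0.0081,0,0,0],[0,0,0.0041,-0.0079,0,0,0],[0,0,0.0045,-0.0077,0,0,0],[0,0,0.0048,-0.0075,0,0,0],[0,0,0,0,0,0,0]]'; python3 go.py -.0752 .001 .181
python3 - <<'E'
from h import *
from fit import T
p=np.load("p.npy");cs=ctrl.camera_info("side");im,d=ctrl.get_image("side");L=cloud(cs,d).reshape(-1,3)-[p[0],p[1],0];L[:,:2]=L[:,:2]@Ro.from_euler("z",p[2]).as_matrix()[:2,:2]
c=L[(abs(L[:,1])<.055)&(L[:,0]>-.06)&(L[:,0]<.04)&(L[:,2]>.1)&(L[:,2]<.19)]
f=np.polyfit(c[:,0],c[:,2],1);print(len(c),"cover angle raw",np.arctan(-f[0]),"std",(c[:,2]-np.polyval(f,c[:,0])).std())
c=im[170:245,300:380];big=cv2.resize(c,None,fx=7.5,fy=7.5,interpolation=cv2.INTER_CUBIC)
for y,r in((-.055,.178),(-.0,.14),(.055,.14)):
  uv=proj(cs,[T(p,(.073-q*np.cos(.6),y,.093+q*np.sin(.6))) for q in(0,r)])
  q=((uv-[300,170]+.5)*7.5).astype(int);cv2.line(big,tuple(map(int,q[0])),tuple(map(int,q[1])),(0,255,0),1)
cv2.imwrite("pics/end.png",big)
E
```

```text
time: 10.38
position: [0.4929, -0.2076, 0.1817]
tool_rot: [-2.621, -1.721, 0.008]
ft_force: [-12.5, 5.0, 1.4]
grip_width: 0.125
grip_force: 30.0
t 10.375 local tcp [-0.0777  0.0009  0.1817] shift mm (tool now) [0.1 2.5 0.7] (after turn) [0.1 2.5 0.7] turn [-0.4  0.1  0.3] F station [-13.5  -0.5   1.4] grip 10.9 30.0
1035 cover angle raw 0.5596690570338737 std 0.0019767534393328816
```

View pics/end.png

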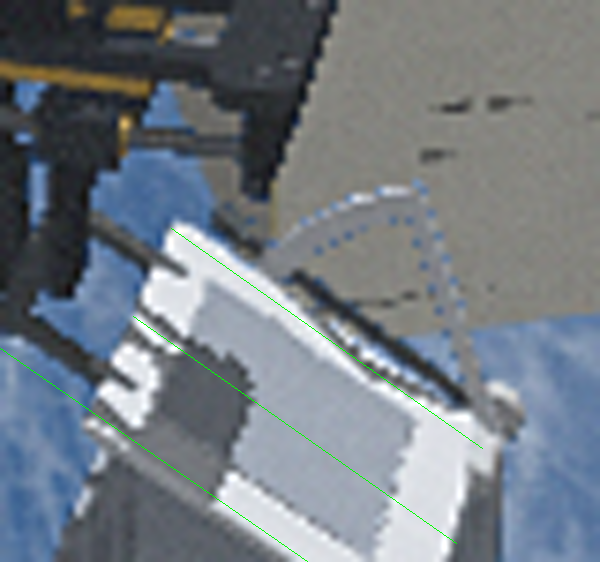

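The picture shows the cover nearly parallel to the dark index strip, with the fingers on the bar at the left. I'll calibrate the depth estimate of the angle against the shut cover and score the index angle by depth too.

```bash
python3 - <<'E'
from h import *
from fit import T
p=np.load("p.npy");cs=ctrl.camera_info("side")
def loc(W):
    L=W.reshape(-1,3)-[p[0],p[1],0];L[:,:2]=L[:,:2]@Ro.from_euler("z",p[2]).as_matrix()[:2,:2];return L
def ang(L,th):
    # points in frame of cover at th
    for _ in range(8):
        dx,dz=.073-L[:,0],L[:,2]-.093
        r=dx*np.cos(th)+dz*np.sin(th);h=-dx*np.sin(th)+dz*np.cos(th)
        m=(r>.025)&(r<.13)&(abs(L[:,1])<.05)&(abs(h-.0035)<.008)
        A=np.c_[r[m],np.ones(m.sum())];s=np.linalg.lstsq(A,h[m],rcond=None)[0];th+=np.arctan(s[0])
    return round(th,4),m.sum(),s.round(4)
print("shut",ang(loc(np.load("side0.npy")),0),ang(loc(np.load("scene0.npy")),0))
for n in("side","scene"):
    ci=ctrl.camera_info(n);im,d=ctrl.get_image(n);L=loc(cloud(ci,d));print(n,ang(L,.6),ang(L,.55))
im=ctrl.get_image("side")[0];g=cv2.GaussianBlur(cv2.cvtColor(im,cv2.COLOR_BGR2GRAY),(0,0),.5).astype(np.float32)
g0=cv2.cvtColor(cv2.imread("pics/side0.png"),cv2.COLOR_BGR2GRAY).astype(np.float32)
# free line fit to arm: angle & offset, near tip and near hinge
best=[]
for a in np.arange(.45,.75,.01):
  for o in np.arange(-.006,.0061,.001):
    X=[T(p,(.073-r*np.cos(a)+o*np.sin(a),.075,.093+r*np.sin(a)+o*np.cos(a))) for r in np.linspace(.03,.124,50)]
    uv=proj(cs,X).astype(np.float32);best.append((cv2.remap(g0,uv[:,0],uv[:,1],cv2.INTER_LINEAR).mean(),round(a,2),round(o,3)))
print(sorted(best)[:8])
E
python3 go.py -.0752 .001 .181
```

```text
shut (np.float64(-0.0016), np.int64(940), array([-0.    ,  0.0038])) (np.float64(-0.0016), np.int64(467), array([-0.    ,  0.0043]))
side (np.float64(0.575), np.int64(946), array([0.    , 0.0038])) (np.float64(0.575), np.int64(946), array([0.    , 0.0038]))
scene (np.float64(0.5786), np.int64(9), array([-0.    ,  0.0019])) (np.float64(0.5786), np.int64(9), array([0.    , 0.0019]))
[(np.float32(74.3281), np.float64(0.6), np.float64(0.0)), (np.float32(74.67748), np.float64(0.61), np.float64(-0.001)), (np.float32(74.726814), np.float64(0.59), np.float64(0.001)), (np.float32(74.95533), np.float64(0.58), np.float64(0.001)), (np.float32(75.14418), np.float64(0.59), np.float64(0.0)), (np.float32(75.473206), np.float64(0.57), np.float64(0.002)), (np.float32(75.879395), np.float64(0.58), np.float64(0.002)), (np.float32(76.028496), np.float64(0.62), np.float64(-0.002))]
t 10.575 local tcp [-0.078   0.0009  0.1812] shift mm (tool now) [0.1 2.8 0.2] (after turn) [0.1 2.8 0.2] turn [-0.5  0.1  0.3] F station [-12.4   0.4   1.5] grip 10.9 30.0
```

The cover is at 0.575 and the index at about 0.597. A small nudge up the arc, then wait and check for drift.

```bash
python3 -m handwheel '[[0,0,0.0015,-0.002,0,0,0],[0,0,0.0015,-0.0015,0,0,0],[0,0,0,0,0,0,0],[0,0,0,0,0,0,0]]'
cat > chk.py <<'E'
from h import *
p=np.load("p.npy");ci=ctrl.camera_info("side");im,d=ctrl.get_image("side")
L=cloud(ci,d).reshape(-1,3)-[p[0],p[1],0];L[:,:2]=L[:,:2]@Ro.from_euler("z",p[2]).as_matrix()[:2,:2];th=.6
for _ in range(8):
    dx,dz=.073-L[:,0],L[:,2]-.093
    r=dx*np.cos(th)+dz*np.sin(th);h=-dx*np.sin(th)+dz*np.cos(th)
    m=(r>.025)&(r<.13)&(abs(L[:,1])<.05)&(abs(h-.0035)<.008)
    s=np.linalg.lstsq(np.c_[r[m],np.ones(m.sum())],h[m],rcond=None)[0];th+=np.arctan(s[0])
k=L[(abs(L[:,0])<.012)&(L[:,2]>.087)&(L[:,2]<.093)&(L[:,1]<-.08)&(L[:,1]>-.15)]
print(th,s,"knob top",k.mean(0),k.min(0),k.max(0),len(k))
E
python3 chk.py; python3 -m handwheel '[[0,0,0,0,0,0,0],[0,0,0,0,0,0,0],[0,0,0,0,0,0,0],[0,0,0,0,0,0,0],[0,0,0,0,0,0,0],[0,0,0,0,0,0,0],[0,0,0,0,0,0,0],[0,0,0,0,0,0,0]]';python3 chk.py
```

```text
time: 11.08
position: [0.4947, -0.2083, 0.1847]
tool_rot: [-2.62, -1.72, 0.01]
ft_force: [-14.0, 4.9, 2.9]
grip_width: 0.127
grip_force: 30.0
0.5919061988704206 [2.37801035e-18 4.16994039e-03] knob top [-0.00083165 -0.10860135  0.08904258] [-0.0116113  -0.12095279  0.08731567] [ 0.01128353 -0.09482516  0.09251235] 53
time: 12.12
position: [0.4947, -0.2084, 0.1847]
tool_rot: [-2.62, -1.72, 0.01]
ft_force: [-13.4, 5.4, 3.1]
grip_width: 0.13
grip_force: 30.0
0.5959348135737961 [9.25985236e-18 3.79850853e-03] knob top [-0.00028593 -0.10858822  0.0890071 ] [-0.01118875 -0.12306018  0.0870158 ] [ 0.01017702 -0.09545392  0.09181013] 43
```

The cover is at 0.594 and steady, the index is at 0.597, and the knob is at -0.1086 (home). Handing in.

```bash
python3 -c "
from bench import ctrl
print(ctrl.close_job())"
```

```text
the job is handed in; nothing more can be done
None
```

I handed the job in with the carriage home against its stops and the fingers holding the cover steady at about 0.594 rad, against an index arm measured at about 0.597 rad; the hand-in returned no verdict.

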